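# Take the filter cassette out of a nail dust collector

### The job

Switch the nail dust collector off by pushing its red-knobbed toggle lever all the way over to the far side of the machine, then pinch the two pink catches on the filter cassette together and draw the cassette up out of its well. Finish while still holding it level and still by the squeezed catches, its underside at least 6 cm above the top of the machine and touching nothing else; leave the lever off and do not disturb the other things on the table.

Things in the scene. Friction and masses are not known exactly. Their poses are not given: they have to be found in the camera images.
- collector: nail dust collector, fixed: white flat box 180 (x) x 300 (y) x 52 mm high; origin under its centre on the table; its x axis points away from the robot (turned up to 26 degrees either way), z up. The cassette well is centred at y = +45 mm of its frame, the switch at y = -96 mm. Apart from the switch and the catches its top is flat; the cassette's top is flush with it.
- power (a joint): toggle lever on the collector: 0 = on, leaning 0.5 rad to the machine's -x (near) side; 1.0 = fully off, leaning 0.5 rad to its +x side, a hard stop. It starts at 0 to 0.2, moves with light friction (about 1.3 N at the knob) and stays where left. Pivot at x = 0, y = -96 mm, 55 mm up in the collector's frame; hinge axis along the collector's y.
- power_knob (a point): centre of the red ball knob, 18 mm across, at the end of the toggle lever, 40 mm from its pivot (about 90 mm above the table); its stem is 8 mm thick
- cassette_center (a point): centre of the filter cassette: dark frame with white pleats, 120 (x) x 100 (y) x 40 mm, 0.14 to 0.27 kg, lying in the collector's well with 1.5 mm of play; centre 32 mm above the table at the start, axes as the collector's. Two pink catches stand on its top, facing each other along y across its middle. A fixed grey block, 12 mm wide (y) and 16 mm high, sits between them.
- catch_left (a joint): how far the +y catch is pressed towards the middle: 0 = sprung out, 0.010 m = stop (2.5 N spring at 0, 5 N at the stop). Its bolt reaches 3 to 6 mm under the collector's rim: press both catches over 6 mm to free the cassette, and keep them squeezed, as they spring back. Fully squeezed, the outer faces are 36 mm apart. A grip of 30 to 60 N on the catches carries the cassette.
- catch_right (a joint): the same for the -y catch
- catch_left_face (a point): middle of the +y catch's flat upright outer face, 41 mm above the cassette's centre and 28 mm out (faces 56 mm apart). The catch is 24 mm wide (x), 8 mm thick (y), its top 59 mm and the foot of its bare face 24 mm above the cassette's centre; below that a flat pink foot, 3.5 mm high, runs outwards on the cassette's top. Nothing else is higher nearby.
- catch_right_face (a point): middle of the -y catch's outer face, 41 mm above the cassette's centre and 28 mm out
- cassette: the same cassette; origin under its centre, 20 mm below point cassette_center
- polish_red: small red nail-polish bottle with a black cap, 32 mm across, 72 mm tall, standing close behind the dust collector; origin under its foot
- polish_blue: small blue nail-polish bottle with a black cap, 32 mm across, 72 mm tall, standing close beside the dust collector on its switch side; origin under its foot
- dust_brush: orange mushroom-shaped dust brush standing on its black foot, 68 mm across, 81 mm tall, close in front of the dust collector; origin under its foot
- file_cup: aluminium mesh cup with nail files sticking out, 84 mm across, 160 mm tall; origin under its foot
- remover: clear bottle with a pink label, 60 mm across, 150 mm tall; origin under its foot
- tip_jar: clear jar with a metal lid, 68 mm across, 75 mm tall; origin under its foot
- phone: phone lying flat, 148 x 72 x 9 mm; origin under its centre
Things that resemble listed ones, but are neither listed nor needed, are in the scene too. What is shaped like the tip_jar but blue or purple is not meant.

How it is judged:
By the outcome, as a careful person would: the job done as asked, in the order asked, and still so for the second after the job is handed in, while the arm keeps its last pose, push and grip.
It also fails if it takes over 42 s, if anything falls off the work surface, if the arm or the gripper's body presses on something with over 40 N, if the wrist force passes 120 N, or if a joint passes its speed limit or range.

### The arm

A 6-joint arm with a two-finger parallel gripper is mounted at the origin on the work surface. World frame = base frame: x ahead of the robot, y to its left, z up, the work surface at z = 0. Lengths are in mm, angles in rad, forces in N, time in s.
With the tool pointing down it reaches from about 400 to 925 mm from the base axis. Payload 12.5 kg.
Tool frame: the origin (TCP) lies at the very end of the fingers, on their centre line; the grasp point (between the pads) lies env.grip_point_offset behind it (env.grip_point_offset is the distance from the TCP to the grasp point, in mm); y points along the fingers, z is the direction in which the jaws open and shut, and the axes are right-handed (so a half turn about y gives the same grasp; the last joint's range is limited). The gripper opens to 95 mm and grips with 3 to 60 N. Pads are 20 mm wide; open, the fingers measure 119 mm over their backs; the gripper's body (75 mm by 180 mm) begins 59 mm behind the grasp point.
Start: joints at [-1.22, 0.491, 1.559, -0, 1.092, -0.106], TCP at [275.698, -560.925, 214.661] pointing down, gripper open.
Joint ranges: [-3.1, 3.1], [-0.84, 2.19], [0.05, 2.79], [-1.13, 4.28], [0.06, 2.93], [-2.69, 2.69]. Speed limits (rad/s): [2.22, 2.22, 2.79, 3.14, 3.14, 3.14].

### API

Orientations are given as [roll, pitch, yaw] about the fixed x, y, z axes, in that order (R = Rz(yaw) Ry(pitch) Rx(roll)).
In Python, from cell import readout, read_camera, env, nets gives the robot as it stands.
- The arm moves only by the tool apply_moves, never from a script. Its argument "increments" is a list of rows, each a list of 3 entries, a list of its own where there are three numbers: the shift along the tool's x, y, z in cm, then the turn, a rotation vector about the tool's x, y, z in degrees, then the finger opening in cm, from 0 to 9.51. A call has exactly 5 rows; each row shifts and turns the pose as measured when the row begins, along the tool's axes as they then stand; what a row does not reach is not made up. A row lasts 1/8 s, in which the tool goes at most 62.5 mm and 10.7 degrees, less where a joint would pass 70% of its speed; a pose out of reach is approached as far as the arm can. A call with a gripper value outside its range is refused whole. The fingers move at their own pace and stop on an object; the grip force is fixed at half the most. Time passes only in rows, so rows that do not move let the fingers close, or fill a call up. It gives the time, the measured TCP pose, the force and the opening at its end, in the units of the state.
- readout.state(): the state, without advancing time (a new reading comes with each control period).
- read_camera(name): name is "side" or "top"; returns a dict with "img" (400x640x3 uint8, red, green, blue), "vfov" (degrees; the focal length in pixels is half the picture's height over the tangent of half this angle, whatever the lens; pixels are square), "cx", "cy" (the principal point, pixels), "rvec" (rotation vector, rad) and "tvec" (3), from world to camera coordinates, as OpenCV has them. Camera axes: x right, y down, z forward; pixel columns grow to the right and rows downward; lengths in mm; the calibration is good to about 2 mm. A picture is of the moment at which its call begins. There is no depth.
- env.job_done(): hands the job in, once; it reports no verdict.
Trained networks look in a picture, given as the dict that the camera call returned (one of the last four; its "shot" number tells which), for a name from the list of things; names that differ only in an ending like _2 or _b are one class to them, and where a whole thing is asked for, a point or a joint stands for the part that bears it (a point fixed in the world has none). Each returns a list of dicts, best first, with "confidence" (0 to 1); they miss things now and then, are a little off and sometimes report something else, mostly with a low value. They report only what shows in the picture. A call takes as long as a camera call. They do not tell look-alikes from the thing itself.
- nets.look_for(picture, thing): "point" ([x, y, z] in mm, in the coordinates of the camera as it stood for that picture, good to about 4 mm: the middle of the surface that is visible of it).
- nets.mark_of(picture, thing): "point" ([x, y, z] in mm, in the coordinates of the camera as it stood for that picture, good to about 4 mm: a listed point, or the origin of a listed thing).
The state is a dict: "t": time; "joints": joint angles; "qvel": joint speeds; "tau": joint torques, N m; "eef_pos": TCP position; "tcp_rot": TCP orientation; "ft_force": force on the tool from outside, world axes, zero at the start; "moment": the same for the moment, N m; "opening": opening from 0.0 (shut) to 1.0 (fully open).
Only numpy, scipy, OpenCV 4.12 (cv2) and the standard library are available. Lean on these libraries where they do the work, as an engineer would, in place of code of your own. Each camera call takes 0.05 s, during which the arm holds its last target. There are 200 camera calls.

## Working session

There is one attempt and no reset: what is moved stays moved. The work goes in short steps, Python scripts to look and compute and a tool call to move; the robot and the scene stay as the last step left them, time stands still between calls to the robot, and variables do not carry over. Pictures are saved under pics/ and viewed, about 8 in all and at most 12, crops included, and the job is handed in when it is done.

Besides the shell and the picture viewer there is one more tool, called after ">>>" by a JSON object that holds its "method" and its "body". apply_moves: Moves the arm, as the interface text tells. Its arguments: {"type":"object","properties":{"increments":{"type":"array"}},"required":["increments"]}

```bash
ls; mkdir -p pics
cat > h.py <<'E'
import numpy as np, cv2
from scipy.spatial.transform import Rotation as R
from cell import readout, read_camera, env, nets
def w(p,c):
    M=R.from_rotvec(np.array(c["rvec"]).ravel()).as_matrix(); return M.T@(np.array(p)-np.array(c["tvec"]).ravel())
def px(P,c):
    f=200/np.tan(np.radians(c["vfov"])/2); M=R.from_rotvec(np.array(c["rvec"]).ravel()).as_matrix()
    q=M@np.array(P)+np.array(c["tvec"]).ravel(); return (f*q[:2]/q[2]+[c["cx"],c["cy"]]).round(0)
E
python3 - <<'E'
from h import *
np.set_printoptions(precision=1,suppress=True)
s=readout.state(); print({k:np.round(v,3) for k,v in s.items()}, env.grip_point_offset)
for n in("side","top"):
    c=read_camera(n); cv2.imwrite(f"pics/{n}0.png",c["img"][:,:,::-1])
    print(n,c["vfov"],c["cx"],c["cy"],"campos",w([0,0,0],c))
    for t in["collector","power_knob","cassette_center","catch_left_face","catch_right_face","cassette","polish_red","polish_blue","dust_brush"]:
        for d in nets.mark_of(c,t)[:2]: P=w(d["point"],c); print(t,round(d["confidence"],2),P,px(P,c))
E
```

```text
pics
{'t': np.float64(0.0), 'joints': array([-1.2,  0.5,  1.6,  0. ,  1.1, -0.1]), 'qvel': array([-0.,  0., -0.,  0., -0., -0.]), 'tau': array([ -0. , -61.3, -25.8,   0.1,   0. ,  -0. ]), 'eef_pos': array([ 275.6, -560.7,  214. ]), 'tcp_rot': array([-1.6,  0. , -2.7]), 'ft_force': array([-1. ,  0.5,  0.6]), 'moment': array([-0. , -0. ,  0.1]), 'opening': np.float64(1.001)} 18.8
side 50.55804177362917 314.8634838166236 204.64242568457772 campos [ 143.7 1009.9  702. ]
collector 0.9 [564.2  92.2   0.7] [290. 238.]
cassette_center 0.58 [548.1 134.   37.3] [289. 237.]
catch_left_face 0.65 [540.7 155.2  68.7] [288. 232.]
catch_left_face 0.62 [558.5 109.9  76.2] [288. 220.]
catch_right_face 0.65 [560.4 109.3  73.1] [288. 220.]
catch_right_face 0.34 [299.1 348.2   1.2] [356. 323.]
cassette 0.91 [552.1 133.6  14.1] [288. 243.]
polish_red 0.62 [691.8 107.8   2.6] [248. 233.]
polish_blue 0.47 [598.5 -99.8   4.7] [303. 203.]
dust_brush 0.73 [410.8 103.8  -1.1] [340. 251.]
top 46.55543880171248 325.87544963356254 205.3830964371448 campos [ 239.5   40.5 1630.7]
collector 0.84 [562.   89.4   0.3] [313. 194.]
power_knob 0.42 [585.4 -10.9  89. ] [342. 182.]
cassette_center 0.87 [549.7 131.8  30.7] [301. 196.]
cassette_center 0.71 [549.5 135.8  13.7] [300. 197.]
catch_left_face 0.38 [539.2 158.3  73.4] [292. 196.]
catch_right_face 0.57 [560.8 105.6  69.1] [308. 190.]
cassette 0.64 [551.2 134.3  13. ] [300. 196.]
polish_red 0.39 [688.9 102.7   0.6] [309. 159.]
polish_blue 0.66 [584.3  -8.5  91. ] [341. 182.]
polish_blue 0.47 [601.3 -99.2   1.3] [365. 182.]
dust_brush 0.66 [413.5 100.9  -2.9] [310. 235.]
```

View pics/side0.png

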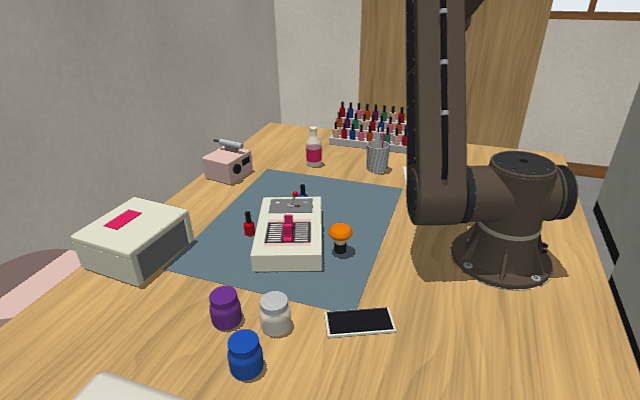

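```bash
python3 -c "
import cv2
a=cv2.imread('pics/top0.png')[120:270,230:430]; cv2.imwrite('pics/topc.png',cv2.resize(a,None,fx=4,fy=4,interpolation=cv2.INTER_CUBIC))"
```

```text
(no output)
```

View pics/topc.png

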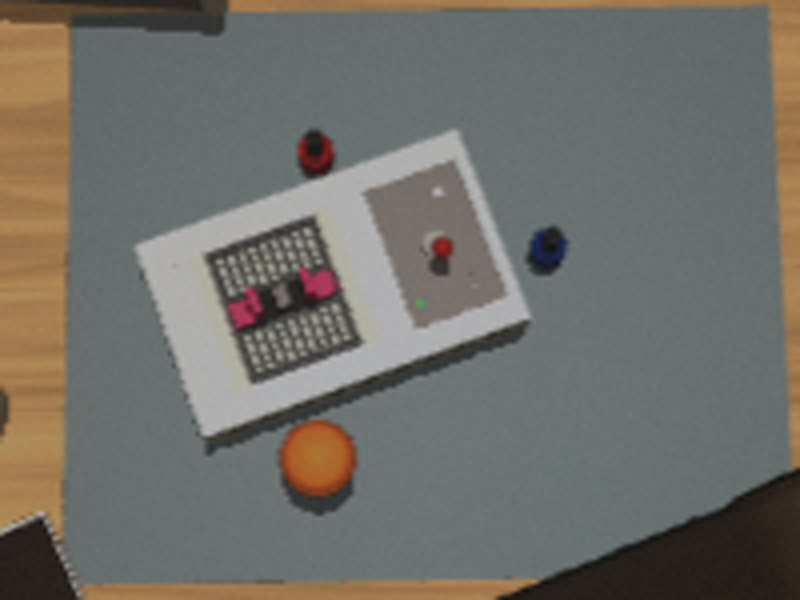

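Side view: collector at about (290,235), catches (288,228), red knob (295,195), red polish (249,224), blue polish (303,190). Brush is at (340,238). In the top crop, the red knob is at (443,246) and the pink catches at (244,308) and (320,283). Red things that could be taken for the knob are the red polish (crop 315,152) and the rack bottles (side 370,120). For the pink catches, the pink-labelled remover (side 314,155) and the pink label on the white box (side 124,219). By the description I choose the knob and catches on the flat white box.

```bash
cat > fit.py <<'E'
from h import *
from scipy.optimize import least_squares
np.set_printoptions(precision=1,suppress=True)
def proj(P,c):
    f=200/np.tan(np.radians(c["vfov"])/2)
    K=np.array([[f,0,c["cx"]],[0,f,c["cy"]],[0,0,1.]])
    return cv2.projectPoints(np.float64(P).reshape(-1,3),np.array(c["rvec"],float),np.array(c["tvec"],float),K,None)[0].reshape(-1,2)
def pose(v,P):
    a=v[2]; P=np.atleast_2d(P); return P@np.array([[np.cos(a),np.sin(a),0],[-np.sin(a),np.cos(a),0],[0,0,1]])+[v[0],v[1],0]
E
python3 - <<'E'
from fit import *
c=read_camera("top"); s=read_camera("side")
im=c["img"].astype(int)
crop=np.array([[458,132],[137,245],[207,437],[530,320]])
cor=(crop+.5)/4-.5+[230,120]
T=np.array([[90,-150,52],[90,150,52],[-90,150,52],[-90,-150,52]])
g=lambda v:(proj(pose(v,T),c)-cor).ravel()
r=least_squares(g,[562,90,.33]); print("corner fit",r.x,np.degrees(r.x[2]),r.fun)
# refine: white mask vs hull mask of side walls excluded -> colour centroid of pinks & red
def cent(im,kind,box):
    a=im.astype(int); R_,G,B=a[...,0],a[...,1],a[...,2]
    m=(R_-G>60)&((B-G>35) if kind=="pink" else (B-G<30)); mm=np.zeros_like(m); x0,y0,x1,y1=box; mm[y0:y1,x0:x1]=m[y0:y1,x0:x1]
    n,l,st,ce=cv2.connectedComponentsWithStats(mm.astype(np.uint8)); return [(st[i,4],ce[i].round(1)) for i in range(1,n) if st[i,4]>2]
print("top pink",cent(c["img"],"pink",(230,120,430,270)),"red",cent(c["img"],"red",(325,165,360,200)))
print("side pink",cent(s["img"],"pink",(255,200,325,270)),"red",cent(s["img"],"red",(285,185,300,205)))
v=r.x
for q in (0,.1,.2,.3):
    a=-.5+q; K=pose(v,[40*np.sin(a),-96,55+40*np.cos(a)]); print("knob",a,K,proj(K,c),proj(K,s))
F=pose(v,[[0,73,73],[0,17,73],[0,45,52]]); print(F,proj(F,c),proj(F,s)); print(proj(pose(v,T),s))
cv2.imwrite("pics/sidec.png",cv2.resize(s["img"][175:285,235:365,::-1],None,fx=6,fy=5.4*6/5.4,interpolation=cv2.INTER_CUBIC)[:600])
E
```

```text
corner fit [564.1  87.3   0.3] 19.467758408179506 [ 0.3 -0.4 -0.2  0.1 -0.7  0.4  0.6 -0.1]
top pink [] red [(np.int32(14), array([340.3, 181.5]))]
side pink [(np.int32(194), array([287.6, 227.7]))] red [(np.int32(24), array([294.9, 193.3]))]
knob -0.5 [[578.   -9.6  90.1]] [[341.2 183.6]] [[297.7 194.1]]
knob -0.4 [[581.4  -8.4  91.8]] [[340.9 182.5]] [[296.5 193.6]]
knob -0.3 [[585.   -7.2  93.2]] [[340.5 181.4]] [[295.2 193.2]]
knob -0.2 [[588.6  -5.9  94.2]] [[340.1 180.3]] [[293.9 192.9]]
[[539.8 156.1  73. ]
 [558.5 103.3  73. ]
 [549.1 129.7  52. ]] [[292.7 196.2]
 [308.1 190.6]
 [300.8 194.6]] [[288.2 230.6]
 [289.4 219.3]
 [289.2 231.2]]
[[264.2 196.8]
 [251.3 254.9]
 [322.3 254.1]
 [321.5 196.1]]
```

View pics/sidec.png

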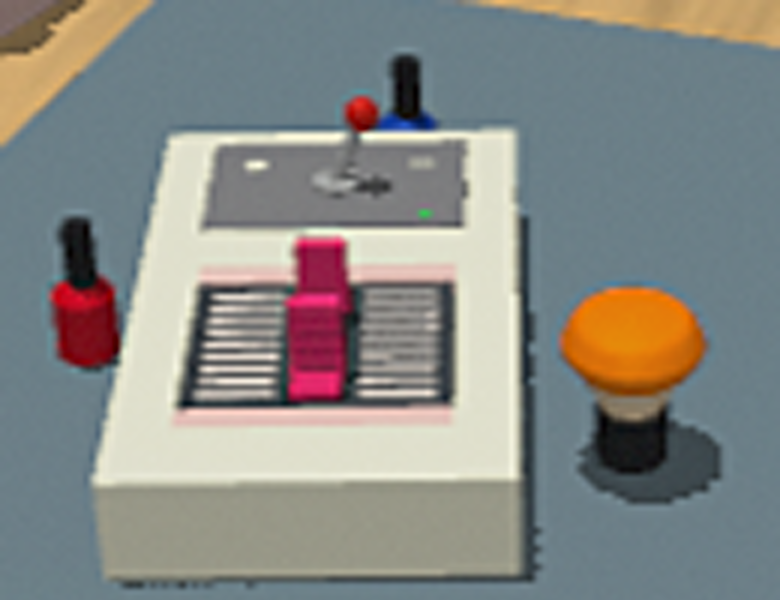

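```bash
cat > go.py <<'E'
import sys
from fit import *
V=np.array([564,88.7,np.radians(19.47)])
x,y,z=map(float,sys.argv[1:4])
s=readout.state(); Rm=R.from_euler("xyz",s["tcp_rot"]); tgt=pose(V,[x,y,z])[0]
Rt=R.from_euler("xyz",[-np.pi/2,0,V[2]-np.pi])
d=tgt-np.array(s["eef_pos"]); loc=pose([0,0,-V[2]],np.array(s["eef_pos"])-[V[0],V[1],0])[0]
print("t",s["t"],"local tcp",loc,"F",s["ft_force"],"M",s["moment"],"open_mm",s["opening"]*95)
print("shift cm tool:",np.round(Rm.inv().apply(d)/10,2),"in target axes:",np.round(Rt.inv().apply(d)/10,2),"turn deg",np.degrees((Rm.inv()*Rt).as_rotvec()).round(2))
print("joints",np.round(s["joints"],2))
E
python3 go.py -48 -96 200
```

```text
t 1.1 local tcp [-488.4 -516.4  214.7] F [ 0.9 -0.4 -0.4] M [-0. -0.  0.] open_mm 95.07086143296817
shift cm tool: [-48.6   1.5 -36.6] in target axes: [-44.    1.5 -42. ] turn deg [-0.   6.7  0. ]
joints [-1.2  0.5  1.6 -0.   1.1 -0.1]
```

>>> {"method": "apply_moves", "body": {"increments": [[[0,0,0],[0,6.7,0],0],[[-4.4,0.15,-4.2],[0,0,0],0],[[-4.4,0.15,-4.2],[0,0,0],0],[[-4.4,0.15,-4.2],[0,0,0],0],[[-4.4,0.15,-4.2],[0,0,0],0]]}}

```text
t: 1.72
eef_pos: [387.7, -341.9, 207.8]
tcp_rot: [-1.569, 0.0, -2.812]
ft_force: [1.1, -0.8, -0.4]
opening: 0.529
```

>>> {"method": "apply_moves", "body": {"increments": [[[-4.4,0.15,-4.2],[0,0,0],0],[[-4.4,0.15,-4.2],[0,0,0],0],[[-4.4,0.15,-4.2],[0,0,0],0],[[-4.4,0.15,-4.2],[0,0,0],0],[[-4.4,0.15,-4.2],[0,0,0],0]]}}

```text
t: 2.35
eef_pos: [531.3, -64.0, 201.1]
tcp_rot: [-1.567, 0.003, -2.813]
ft_force: [0.6, -0.5, 0.7]
opening: 0.03
```

```bash
python3 go.py -48 -96 82
```

```text
t 2.35 local tcp [ -81.8 -133.1  201.1] F [ 0.6 -0.5  0.7] M [ 0.  -0.1 -0. ] open_mm 2.804162320040853
shift cm tool: [-3.3 11.9 -3.8] in target axes: [-3.4 11.9 -3.7] turn deg [-0.2 -0.7 -0.2]
joints [-0.2  0.4  1.8 -0.   1.   1. ]
```

>>> {"method": "apply_moves", "body": {"increments": [[[-3.3,1.0,-3.8],[-0.2,-0.7,-0.2],0],[[0,4,0],[0,0,0],0],[[0,4,0],[0,0,0],0],[[0,2.5,0],[0,0,0],0],[[0,0,0],[0,0,0],0]]}}

```text
t: 2.98
eef_pos: [553.2, -10.9, 83.7]
tcp_rot: [-1.569, 0.002, -2.793]
ft_force: [0.1, 1.3, 0.6]
opening: 0.004
```

```bash
python3 go.py -38 -96 82
python3 - <<'E'
from h import *
s=read_camera("side"); cv2.imwrite("pics/s1.png",cv2.resize(s["img"][145:265,235:365,::-1],None,fx=5,fy=5,interpolation=cv2.INTER_CUBIC))
E
```

```text
t 2.975 local tcp [-43.4 -90.3  83.7] F [0.1 1.3 0.6] M [-0. -0. -0.] open_mm 0.4206056264032497
shift cm tool: [-0.5  0.2  0.6] in target axes: [-0.5  0.2  0.6] turn deg [-0.1  0.5 -0.1]
joints [-0.1  0.6  1.9 -0.   0.7  1.1]
```

View pics/s1.png

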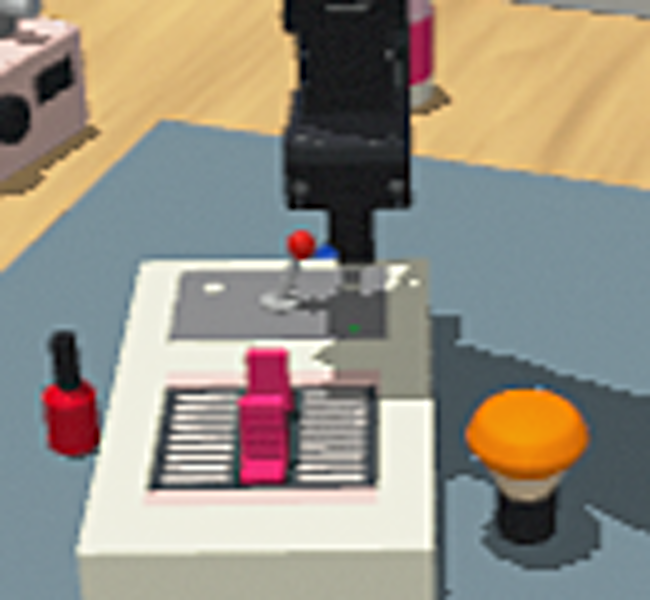

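The finger tip at (350,245) stands on the near side of the knob at (301,245) and is at knob height, so I push towards +x.

>>> {"method": "apply_moves", "body": {"increments": [[[-0.5,0.1,0.6],[0,0.5,0],0],[[-1,0,0],[0,0,0],0],[[-1,0,0],[0,0,0],0],[[-0.8,0,0],[0,0,0],0],[[0,0,0],[0,0,0],0]]}}

```text
t: 3.65
eef_pos: [590.8, -5.8, 87.6]
tcp_rot: [-1.566, 0.008, -2.803]
ft_force: [0.1, -0.4, -0.1]
opening: 0.004
```

```bash
python3 go.py 0 -96 82
```

```text
t 3.65 local tcp [ -6.2 -98.   87.6] F [ 0.1 -0.4 -0.1] M [-0.1 -0.  -0. ] open_mm 0.4041287684583713
shift cm tool: [-0.6  0.6 -0.2] in target axes: [-0.6  0.6 -0.2] turn deg [-0.3 -0.1 -0.5]
joints [-0.1  0.6  1.8 -0.   0.8  1.1]
```

>>> {"method": "apply_moves", "body": {"increments": [[[0,0.6,-0.2],[-0.3,0,-0.5],0],[[-0.4,0,0],[0,0,0],0],[[-0.3,0,0],[0,0,0],0],[[-0.2,0,0],[0,0,0],0],[[0,0,0],[0,0,0],0]]}}

```text
t: 4.28
eef_pos: [597.3, -0.7, 80.3]
tcp_rot: [-1.573, -0.006, -2.803]
ft_force: [-3.3, -1.5, 2.0]
opening: 0.004
```

```bash
python3 go.py 4 -96 82
```

```text
t 4.275 local tcp [  1.6 -95.3  80.3] F [-3.3 -1.5  2. ] M [-0.3  0.6 -0. ] open_mm 0.3357581810449984
shift cm tool: [-0.2 -0.2  0.1] in target axes: [-0.2 -0.2  0.1] turn deg [ 0.1 -0.1  0.3]
joints [-0.1  0.6  1.8 -0.   0.8  1.1]
```

>>> {"method": "apply_moves", "body": {"increments": [[[-0.3,0,0],[0,0,0],0],[[-0.2,0,0],[0,0,0],0],[[0,0,0],[0,0,0],0],[[0,0,0],[0,0,0],0],[[0,0,0],[0,0,0],0]]}}

```text
t: 4.9
eef_pos: [597.2, -0.6, 80.4]
tcp_rot: [-1.575, -0.017, -2.802]
ft_force: [-2.9, -1.1, -0.1]
opening: 0.004
```

```bash
python3 go.py 4 -96 82
```

```text
t 4.9 local tcp [  1.5 -95.2  80.4] F [-2.9 -1.1 -0.1] M [-0.1  0.5 -0. ] open_mm 0.41585736230661674
shift cm tool: [-0.2 -0.2  0.1] in target axes: [-0.2 -0.2  0.1] turn deg [ 0.2 -0.   1. ]
joints [-0.1  0.6  1.7 -0.   0.8  1.1]
```

>>> {"method": "apply_moves", "body": {"increments": [[[0,0,0],[0.2,0,1.0],0],[[-0.4,0,0],[0,0,0],0],[[-0.6,0,0],[0,0,0],0],[[-0.8,0,0],[0,0,0],0],[[-0.8,0,0],[0,0,0],0]]}}

```text
t: 5.52
eef_pos: [598.4, 0.4, 80.2]
tcp_rot: [-1.58, -0.053, -2.797]
ft_force: [-45.2, -24.7, 32.2]
opening: 0.001
```

```bash
python3 go.py 4 -96 82
```

```text
t 5.525 local tcp [  3.  -94.7  80.2] F [-45.2 -24.7  32.2] M [-4.4  8.1  0.2] open_mm 0.12286750175591518
shift cm tool: [-0.1 -0.2  0.1] in target axes: [-0.1 -0.2  0.1] turn deg [0.5 0.3 3. ]
joints [-0.1  0.6  1.7 -0.   0.8  1.1]
```

>>> {"method": "apply_moves", "body": {"increments": [[[1.0,0,0],[0.5,0,3.0],0],[[2.0,0,0],[0,0,0],0],[[0,-4,0],[0,0,0],9.5],[[0,-3,0],[0,0,0],9.5],[[0,0,0],[0,0,0],9.5]]}}

```text
t: 6.15
eef_pos: [570.8, -10.7, 153.7]
tcp_rot: [-1.569, 0.01, -2.799]
ft_force: [-0.6, 0.7, -0.8]
opening: 0.265
```

```bash
python3 go.py 0 45 130
python3 - <<'E'
from fit import *
V=np.array([564,88.7,np.radians(19.47)])
c=read_camera("side"); t=read_camera("top")
K=pose(V,[40*np.sin(.5),-96,55+40*np.cos(.5)]); print("pred",proj(K,c),proj(K,t))
for p,b in((c,(270,180,310,205)),(t,(325,160,360,200))):
    a=p["img"].astype(int); m=(a[...,0]-a[...,1]>60)&(a[...,2]-a[...,1]<30); ys,xs=np.nonzero(m[b[1]:b[3],b[0]:b[2]]); print(len(xs),xs.mean()+b[0] if len(xs) else 0,ys.mean()+b[1] if len(xs) else 0)
cv2.imwrite("pics/s2.png",cv2.resize(c["img"][145:265,235:365,::-1],None,fx=5,fy=5,interpolation=cv2.INTER_CUBIC))
E
```

```text
t 6.15 local tcp [-26.7 -96.  153.7] F [-0.6  0.7 -0.8] M [-0.  0.  0.] open_mm 25.189967874823328
shift cm tool: [ -2.7   2.4 -14.1] in target axes: [ -2.7   2.4 -14.1] turn deg [-0.1  0.2 -0.6]
joints [-0.1  0.5  1.8  0.   0.9  1.1]
pred [[284.8 194.5]] [[336.9 173.3]]
25 283.6 193.96
0 0 0
```

View pics/s2.png

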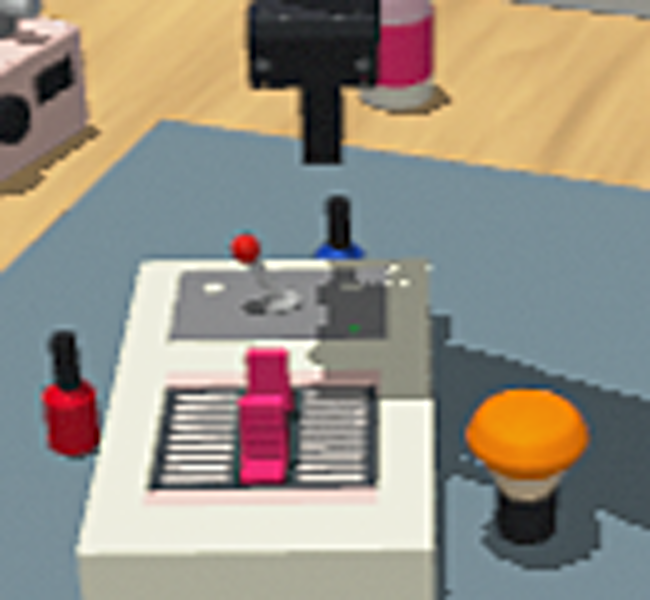

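Lever now leans to the far side, with the knob at (245,248), within about 1 px of the off-stop prediction. Next I go over the catches.

>>> {"method": "apply_moves", "body": {"increments": [[[-0.9,0,-4.7],[0,0.2,-0.6],9.5],[[-0.9,0,-4.7],[0,0,0],9.5],[[-0.9,0,-4.7],[0,0,0],9.5],[[0,0,0],[0,0,0],9.5],[[0,0,0],[0,0,0],9.5]]}}

```text
t: 6.88
eef_pos: [546.8, 134.9, 145.0]
tcp_rot: [-1.572, -0.01, -2.804]
ft_force: [0.1, 0.0, 0.4]
opening: 0.87
```

```bash
python3 go.py 0 45 100
```

```text
t 6.875 local tcp [ -0.8  49.3 145. ] F [0.1 0.  0.4] M [-0.  0. -0.] open_mm 82.6862414516818
shift cm tool: [-0.1  4.5  0.4] in target axes: [-0.1  4.5  0.4] turn deg [ 0.1 -0.1  0.6]
joints [ 0.1  0.5  1.8 -0.   0.9  1.4]
```

>>> {"method": "apply_moves", "body": {"increments": [[[-0.1,0,0.4],[0,0,0.6],9.5],[[0,2.0,0],[0,0,0],9.5],[[0,2.0,0],[0,0,0],9.5],[[0,0,0],[0,0,0],9.5],[[0,0,0],[0,0,0],9.5]]}}

```text
t: 7.5
eef_pos: [550.9, 126.2, 103.8]
tcp_rot: [-1.572, 0.003, -2.81]
ft_force: [-0.5, -0.1, 0.2]
opening: 0.998
```

```bash
python3 go.py 0 45 60
python3 - <<'E'
from fit import *
t=read_camera("top"); c=read_camera("side")
cv2.imwrite("pics/t3.png",np.hstack([cv2.resize(i[:,:,::-1],(400,400),interpolation=cv2.INTER_CUBIC) for i in (t["img"][155:235,260:340],c["img"][180:260,250:330])]))
for n,p in(("top",t),("side",c)):
  for q in("cassette_center","catch_left_face","catch_right_face","collector"):
    for d in nets.mark_of(p,q)[:1]: P=w(d["point"],p); print(n,q,d["confidence"],P,"local",pose([0,0,-np.radians(19.47)],P-[564,88.7,0])[0])
E
```

```text
t 7.5 local tcp [  0.1  39.8 103.8] F [-0.5 -0.1  0.2] M [0.  0.  0.1] open_mm 94.76715128730648
shift cm tool: [ 0.   4.4 -0.5] in target axes: [ 0.   4.4 -0.5] turn deg [ 0.1 -0.5 -0.1]
joints [0.1 0.5 1.8 0.  0.8 1.3]
top catch_right_face 0.54 [ 432.1 -442.2   -3.5] local [-301.3 -456.5   -3.5]
top collector 0.63 [561.8  84.6   0.2] local [-3.4 -3.1  0.2]
side cassette_center 0.92 [551.1 133.7  35.4] local [ 2.9 46.7 35.4]
side catch_left_face 0.46 [540.  158.7  71.1] local [ 0.7 74.  71.1]
side catch_right_face 0.35 [559.9 108.3  74. ] local [ 2.7 19.9 74. ]
side collector 0.56 [566.5  88.5  -1.8] local [ 2.3 -1.  -1.8]
```

View pics/t3.png

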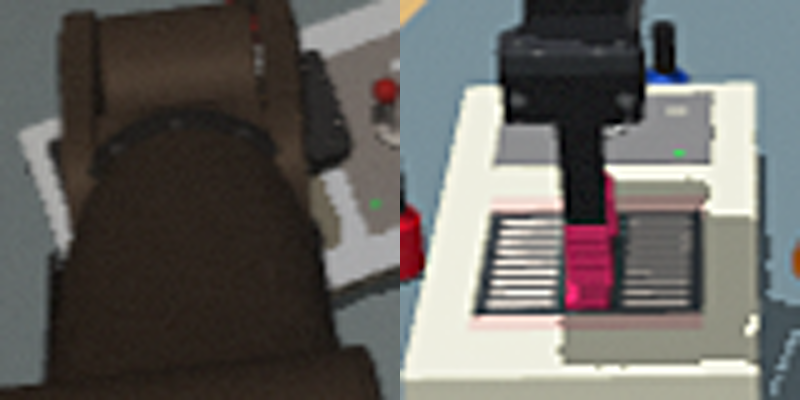

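The side crop shows the +y finger at about (585,205) lined up in front of the pink catch. The nets put the catches at local y≈46, so I correct to that and go down.

>>> {"method": "apply_moves", "body": {"increments": [[[-0.1,0,-0.6],[0,-0.5,0],9.5],[[0,1.5,0],[0,0,0],9.5],[[0,1.3,0],[0,0,0],9.5],[[0,0.8,0],[0,0,0],9.5],[[0,0,0],[0,0,0],9.5]]}}

```text
t: 8.62
eef_pos: [548.9, 133.6, 63.9]
tcp_rot: [-1.572, 0.0, -2.799]
ft_force: [-0.0, -0.2, 0.2]
opening: 0.997
```

```bash
python3 go.py 1 46 60
```

```text
t 8.625 local tcp [ 0.7 47.4 63.9] F [-0.  -0.2  0.2] M [0. 0. 0.] open_mm 94.68491291804006
shift cm tool: [-0.   0.4  0.1] in target axes: [-0.   0.4  0.1] turn deg [ 0.1  0.2 -0. ]
joints [0.1 0.6 1.9 0.  0.7 1.4]
```

>>> {"method": "apply_moves", "body": {"increments": [[[0,0.3,0.1],[0,0.2,0],6.0],[[0,0,0],[0,0,0],6.0],[[0,0,0],[0,0,0],5.4],[[0,0,0],[0,0,0],5.2],[[0,0,0],[0,0,0],5.2]]}}

```text
t: 9.25
eef_pos: [549.7, 132.6, 61.5]
tcp_rot: [-1.572, 0.002, -2.803]
ft_force: [0.0, -0.8, -1.1]
opening: 0.563
```

```bash
python3 go.py 1 46 60
```

```text
t 9.25 local tcp [ 1.2 46.2 61.5] F [ 0.  -0.8 -1.1] M [-0. -0. -0.] open_mm 53.51486411083599
shift cm tool: [0.  0.1 0. ] in target axes: [0.  0.1 0. ] turn deg [ 0.1 -0.1 -0.1]
joints [0.1 0.6 1.9 0.  0.7 1.4]
```

>>> {"method": "apply_moves", "body": {"increments": [[[0,0,0],[0,0,0],4.5],[[0,0,0],[0,0,0],3.8],[[0,0,0],[0,0,0],2.5],[[0,0,0],[0,0,0],2.5],[[0,0,0],[0,0,0],2.5]]}}

```text
t: 9.88
eef_pos: [549.7, 132.5, 61.8]
tcp_rot: [-1.572, 0.002, -2.803]
ft_force: [-0.4, 0.0, -1.6]
opening: 0.356
```

```bash
python3 go.py 1 46 60
```

```text
t 9.875 local tcp [ 1.2 46.1 61.8] F [-0.4  0.  -1.6] M [0. 0. 0.] open_mm 33.809450682893015
shift cm tool: [0.  0.2 0. ] in target axes: [0.  0.2 0. ] turn deg [ 0.1 -0.1 -0.1]
joints [0.1 0.6 1.9 0.  0.7 1.4]
```

Opening is about 34 mm, so both catches are squeezed to their stops, and there is almost no side force. Lifting gently.

>>> {"method": "apply_moves", "body": {"increments": [[[0,0,0],[0,0,0],0],[[0,-0.3,0],[0,0,0],0],[[0,-0.4,0],[0,0,0],0],[[0,-0.6,0],[0,0,0],0],[[0,-0.6,0],[0,0,0],0]]}}

```text
t: 10.5
eef_pos: [549.4, 132.5, 81.4]
tcp_rot: [-1.572, 0.001, -2.803]
ft_force: [0.9, 0.6, -1.5]
opening: 0.355
```

```bash
python3 go.py 1 46 180
```

```text
t 10.5 local tcp [ 0.8 46.2 81.4] F [ 0.9  0.6 -1.5] M [0. 0. 0.] open_mm 33.73478732481488
shift cm tool: [-0.  -9.9  0. ] in target axes: [-0.  -9.9  0. ] turn deg [ 0.1 -0.1 -0.1]
joints [0.1 0.6 1.8 0.  0.7 1.4]
```

Run:
```python
from h import *
c=read_camera("side"); cv2.imwrite("pics/s4.png",cv2.resize(c["img"][170:260,245:335,::-1],None,fx=6,fy=6,interpolation=cv2.INTER_CUBIC))
```

```text
(no output)
```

View pics/s4.png

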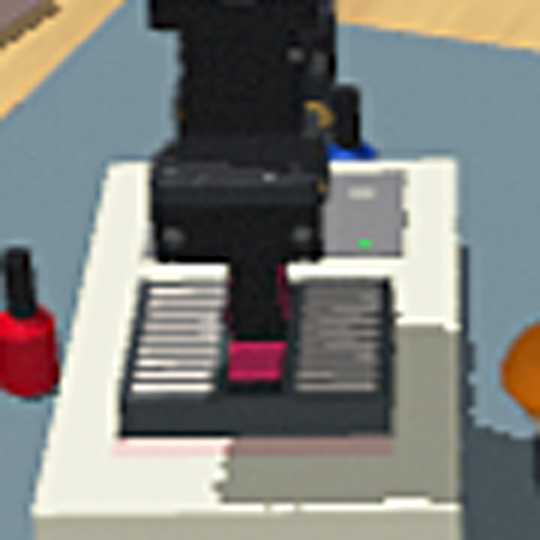

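The cassette's +y side wall now shows, at rows 395–435, so it is coming up level. I continue to about 120 mm of lift in total.

>>> {"method": "apply_moves", "body": {"increments": [[[0,-1,0],[0,0,0],0],[[0,-1.5,0],[0,0,0],0],[[0,-1.5,0],[0,0,0],0],[[0,-1.5,0],[0,0,0],0],[[0,-1.5,0],[0,0,0],0]]}}

```text
t: 11.18
eef_pos: [549.5, 132.4, 157.2]
tcp_rot: [-1.572, 0.002, -2.803]
ft_force: [-0.8, -0.9, -2.4]
opening: 0.356
```

>>> {"method": "apply_moves", "body": {"increments": [[[0,-1.5,0],[0,0,0],0],[[0,-1.2,0],[0,0,0],0],[[0,-0.4,0],[0,0,0],0],[[0,0,0],[0,0,0],0],[[0,0,0],[0,0,0],0]]}}

```text
t: 11.8
eef_pos: [549.4, 132.3, 191.2]
tcp_rot: [-1.572, 0.003, -2.803]
ft_force: [-0.1, 0.2, -2.1]
opening: 0.357
```

```bash
python3 go.py 1 46 185
python3 - <<'E'
from fit import *
c=read_camera("side"); cv2.imwrite("pics/s5.png",cv2.resize(c["img"][120:270,220:370,::-1],None,fx=4,fy=4,interpolation=cv2.INTER_CUBIC))
for q in("cassette_center","cassette","power_knob","polish_red","polish_blue","dust_brush"):
  for d in nets.mark_of(c,q)[:1]: print(q,round(d["confidence"],2),w(d["point"],c))
E
```

```text
t 11.8 local tcp [  0.8  46.  191.2] F [-0.1  0.2 -2.1] M [ 0. -0.  0.] open_mm 33.903952729961595
shift cm tool: [-0.   0.6  0. ] in target axes: [-0.   0.6  0. ] turn deg [ 0.1 -0.1 -0.2]
joints [0.1 0.4 1.7 0.  1.  1.4]
cassette_center 0.79 [548.4 132.  164.6]
cassette 0.96 [552.7 128.5 142. ]
polish_red 0.74 [690.2 103.7   3.5]
dust_brush 0.78 [410.1 104.9   0.1]
```

View pics/s5.png

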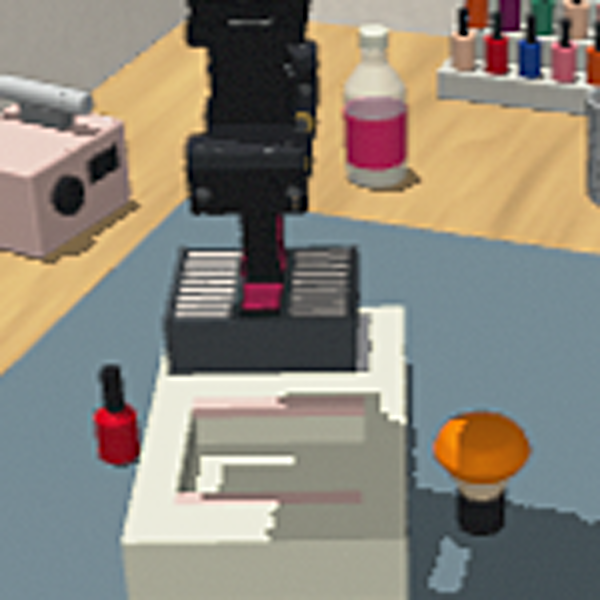

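Cassette is held level at (262,310), clear of the empty well, with its underside about 142 mm up. Red polish and brush are where they were. I check the lever from above, then hand in.

Run:
```python
from fit import *
t=read_camera("top"); a=t["img"].astype(int); b=(320,160,350,195)
m=(a[...,0]-a[...,1]>60)&(a[...,2]-a[...,1]<30); ys,xs=np.nonzero(m[b[1]:b[3],b[0]:b[2]]); print(len(xs),"knob px",xs.mean()+b[0] if len(xs) else 0,ys.mean()+b[1] if len(xs) else 0,"expected 336.9 173.3")
for d in nets.mark_of(t,"polish_blue")[:1]: print(w(d["point"],t))
s=readout.state(); print(s["qvel"],s["opening"]*95,s["eef_pos"])
if len(xs)==0 or ys.mean()+b[1]<176: env.job_done()
```

```text
14 knob px 336.7142857142857 172.5 expected 336.9 173.3
[601.6 -99.    0.3]
[ 0. -0. -0. -0. -0.  0.] 33.85996702881974 [549.6 132.4 191.6]
the job is handed in; nothing more can be done
```

I switched the collector off, then drew the filter cassette out by its squeezed catches. I handed the job in with the arm still holding the cassette level and still.

- **Lever:** I pushed it with closed fingers until it met its hard stop, at about 50–60 N through the fingertips. In the last top picture the knob is at (336.7, 172.5), against (336.9, 173.3) expected for fully off.
- **Cassette:** The finger opening held at about 34 mm through the whole lift. That is slightly under the 36 mm given for fully squeezed catches; I put it down to the pads giving a little. From the lift, the underside is about 90 mm above the top of the machine, and the networks' estimate agrees. The cassette is clear of the empty well, and the wrist force reads about 2 N, which fits its weight. The joints were still.
- **Other things:** Red polish, blue polish and brush measure within about 4 mm of where they started, which is within measuring error. I did not re-measure the things further off, and the arm kept well clear of them.
- **Time:** About 12 s of the 42 s were used.

No final check failed. The side camera could not show the lever at the end because the cassette hid it, so that check rests on the top picture.

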